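Draw a drying board out to the marker and hold it

TASK

Raise the red-handled hold-down lever on the rust-red drying stand fully, so that it stays up and the board is free. Then slide the plywood board outward along the stand, without lifting it, until its blue-striped outer end is level with the yellow pointer of the marker post. The loaded end would now tip the board off, so finish while still holding it by hand, flat on the stand with its end at the pointer, and do not let it tip, push against the marker post or disturb the other things on the bench.

Things in the scene. Friction and masses are not known exactly. Their poses are not given: they have to be found in the camera images.
- stand: Fixed rust-red steel stand, 120 x 300 mm. Origin on the bench under its centre; x across it (away from the robot), y along it, z up. Flat top 90 mm above the bench; the board on it slides OUTWARD along -y, over the edge at y = -150 mm. Side lips (98 mm above the bench) guide the board with 5 mm play each side. Place and yaw vary.
- lever (a joint): Hold-down lever on the stand's grey head, rad: 0 = down, level across the board, blocking its crossbar from moving outward; grows as raised, stop at 1.4. Stays where it is left (friction 0.10 N m, 1 to 1.5 N at the handle). Starts down, 0 to 0.12; above 1.05 counts as fully raised.
- lever_hinge (a point): Hinge of the lever, on the far side of the board, at (80, -120, 118) mm in the stand's frame. The hinge axis runs along the stand's y; at 0 the lever points along the stand's -x and its handle swings up and then back towards the hinge.
- lever_tip (a point): Middle of the gripping part of the lever's red handle, 165 mm from the hinge. The handle is a bar 60 mm long, 14 mm wide (along the stand's y) and 14 mm thick, its end 20 mm beyond this point; it juts out 25 mm clear of the stand's near side, with free space below.
- board: Plywood board, 90 (x) x 390 (y) x 12 mm, flat on the stand; 0.45 to 0.7 kg, heavier at its outer end. Origin: centre of its underside, axes as the stand's; outer end at y = -195 mm. Two white fins (42 mm tall) near that end, wooden crossbar 26 mm tall at y = -85, blue grip near the inner end. Balance point about 130 mm from the outer end. Starts with 50 to 60 mm overhang.
- board_handle (a point): Centre of the board's blue grip: an upright block 60 mm across (x), 18 mm thick (along y), 45 mm tall standing on the board's top; this point is 22.5 mm above the board's top, 360 mm inward (+y) from the outer end.
- board_end (a point): Middle of the board's upper outer end edge (blue stripe), at (0, -195, 12) mm in the board's frame.
- marker: Fixed marker post on a round foot (60 mm) on the far side of the board's path, 127 mm tall. Origin under the foot, yaw as the stand's. It stands at a different overhang each time (180 to 240 mm beyond the stand's edge). Not to be touched by the board.
- marker_tip (a point): Free end of the yellow pointer of the marker post, 102 mm above the bench (height of the board's top), 15 mm beside the board's far edge; pointer 6 mm wide along y, this point on its centreline, axes as the stand's. The board's outer end must come level with it along the stand's y.
- tape_roll: bystander: yellow roll of masking tape, 100 mm wide, 24 mm tall; origin under its centre
- paint_jar: bystander: jar, 64 mm wide, 90 mm tall; origin under its centre
- thinner_can: bystander: can, 66 mm wide, 120 mm tall, behind the stand; origin under its centre
- spare_fin: bystander: cream fin, 60 x 26 x 51 mm, on the bench below the overhang; origin under its centre
- cream_fin: bystander: cream fin, 65 x 29 x 55 mm; origin under its centre
- screwdriver: bystander: screwdriver lying on the bench, about 200 mm long
- brush_cup: bystander: green cup, 76 mm wide, 90 mm tall; origin under its centre

How it is judged:
On the way, in this order (a step that is already met when the one before it is completed fails the run):
1. the lever is fully raised, with the board still where it lay (value of joint lever above 1.05 rad and distance of board from where it was at the start of the episode below 0.04 m), for 0.2 s.
2. the board's outer end has been slid to the pointer (y of board_end in the frame of marker_tip between -0.008 and 0.008 m), for 0.2 s.
At the end, for the whole second after the job is handed in: Still held (finger force over 0.5 N), lever up (over 1.05 rad), board at rest flat on the stand (tilt under 0.05 rad, underside 86 to 96 mm above the bench), outer end within 8 mm of the pointer along the stand, not leaning on the marker post (all of step 2 and value of joint lever above 1.05 rad and angle between board's own z axis and vertical below 0.05 rad and z of board in the frame of stand between 0.086 and 0.096 m and linear speed of board below 0.02 m/s and contact force between the fingers and board above 0.5 N and contact force between board and stand above 0.3 N and contact force between board and marker below 0.2 N); the arm keeps its last pose, push and grip.
It fails at once if the board tips (more than 0.15 rad) (angle between board's own z axis and vertical above 0.15 rad).
It fails at once if the board is lifted off the stand (more than 20 mm) (z of board in the frame of stand above 0.11 m).
It fails at once if the board pushes the marker post (contact force between board and marker above 1 N).
It fails at once if a bystander is moved more than 30 mm (distance of any of tape_roll, paint_jar, thinner_can, spare_fin, cream_fin, screwdriver, brush_cup from where it was at the start of the episode above 0.03 m).
It also fails if it takes over 50 s, if anything falls off the work surface, if the arm or the gripper's body presses on something with over 40 N, if the wrist force passes 120 N, or if a joint passes its speed limit or range.

ROBOT

A 6-joint arm with a two-finger parallel gripper is mounted at the origin on the work surface. World frame = base frame: x ahead of the robot, y to its left, z up, the work surface at z = 0. Lengths are in m, angles in rad, forces in N, time in s.
With the tool pointing down it reaches from about 0.275 to 0.775 m from the base axis. Payload 14.6 kg.
Tool frame: the origin (TCP) lies midway between the tips of the shut fingers; the grasp point (between the pads) lies 19 mm behind it (bot.hold_point_z is the distance from the TCP to the grasp point, in m); z points along the fingers, y is the line along which they close (so a half turn about z gives the same grasp; the last joint's range is limited). The gripper opens to 85 mm and grips with 20 to 120 N. Pads are 22 mm wide; open, the fingers measure 114 mm over their backs; the gripper's body (76 mm by 85 mm) begins 54 mm behind the grasp point. The pads swing forward as they close: fully open they stand 13 mm farther back than shut.
Start: joints at [1.108, 0.263, -0.048, 1.259, 0, 1.415], TCP at [0.159, 0.5, 0.231] pointing down, gripper open.
Joint ranges: [-2.65, 2.65], [-0.89, 1.7], [-1.18, 1.37], [-2.13, 2.11], [-1.35, 1.29], [-3.14, 3.14]. Speed limits (rad/s): [1.89, 1.89, 2.57, 2.79, 3.14, 3.14].

INTERFACE

Orientations are given as a rotation vector (axis times angle).
In Python, from plant import bot gives the robot as it stands. The module is installed in compiled form; this text tells all that it offers.
- The arm moves only by the shell command python3 -m pendant 'ROWS' [FORCE]. ROWS is JSON, a list of rows, each a list of 3 entries, a list of its own where there are three numbers: the shift along the tool's x, y, z as a fraction of full scale, then the turn, a rotation vector about the tool's x, y, z as a fraction of full scale, then the opening, from -1 (shut) to 1 (fully open). In form: [[[tx, ty, tz], [rx, ry, rz], fingers], ...]. A call has 1 to 10 rows; each row is the pose to reach, as a shift and turn from the pose commanded when the call began, along the tool's axes at that moment; what a row does not reach only later rows make up. Full scale, the value 1, is 0.5 m for a shift and 0.5 rad for a turn. A row lasts 1/12 s, in which the tool goes at most 41.7 mm and 7.16 degrees, less where a joint would pass 70% of its speed; a pose out of reach is approached as far as the arm can. A call with a number of a shift or a turn outside -1 to 1 is refused whole. A call with a gripper value outside its range is refused whole. The fingers move at their own pace and stop on an object; FORCE is the grip in N (left out, the last holds). Time passes only in rows, so rows that repeat a pose let the fingers close. It gives the time, the measured TCP pose, the force, the opening and the grip force at its end, in the units of the state.
- bot.sense(): the state, without advancing time (a new reading comes with each control period).
- bot.grab_frame(name): name is "scene" or "top" or "wrist"; returns the picture (480x640x3 uint8, blue, green, red); there is no depth.
- bot.camera_model(name): a dict with "K" (3x3 intrinsics, pixels), "k1" (the pictures are not rectified: a ray, as slopes to the right and down, at radius r is drawn at 1 + k1 r^2 times it, then the intrinsics apply), "extrinsics" (4x4, takes a point from camera to world coordinates); the wrist camera has in their place "hand_eye" (4x4, takes a point from camera to tool coordinates, whose origin is the TCP and whose axes are the flange's). Camera axes: x right, y down, z forward; pixel columns grow to the right and rows downward; lengths in m; the calibration is good to about 2 mm. A picture is of the moment at which its call begins: read the wrist's pose just before it. camera_model takes no time and is no camera call.
- bot.hand_in(): hands the job in; it is judged then, once.
The state is a dict: "t": time; "joint_pos": joint angles; "dq": joint speeds; "joint_torque": joint torques, N m; "position": TCP position; "tcp_rot": TCP orientation; "contact_force": force on the tool from outside, world axes, zero at the start; "ft_torque": the same for the moment, N m; "finger_gap": finger opening in m; "finger_force": force on a finger pad.
Only numpy, scipy, OpenCV 4.12 (cv2) and the standard library are available. Lean on these libraries where they do the work, as an engineer would, in place of code of your own. Each camera call takes 0.05 s, during which the arm holds its last target. There are 200 camera calls.

## Working session

There is one attempt and no reset: what is moved stays moved. The work goes in short steps, Python scripts to look and compute and a shell command to move; the robot and the scene stay as the last step left them, time stands still between calls to the robot, and variables do not carry over. Pictures are saved under pics/ and viewed, at most 10 in all, crops included, and the job is handed in when it is done.

```bash
mkdir -p pics; ls; python3 - <<'E'
from plant import bot
import cv2,numpy as np
s=bot.sense();print({k:np.round(v,3).tolist() for k,v in s.items()}, bot.hold_point_z)
for n in("scene","top","wrist"):
    m=bot.camera_model(n);print(n,{k:np.round(v,4).tolist() for k,v in m.items()})
    cv2.imwrite(f"pics/{n}0.png",bot.grab_frame(n))
E
```

```text
pics
{'t': 0.0, 'joint_pos': [1.108, 0.264, -0.049, 1.259, 0.0, 1.416], 'dq': [-0.0, 0.001, -0.001, 0.002, -0.002, 0.0], 'joint_torque': [0.003, -63.761, 38.456, 0.014, -0.0, -0.0], 'position': [0.159, 0.5, 0.231], 'tcp_rot': [-0.482, -3.104, 0.002], 'contact_force': [-0.52, 0.474, 0.373], 'ft_torque': [0.032, -0.029, 0.012], 'finger_force': 0.0, 'finger_gap': 0.086} 0.0187
scene {'K': [[589.9823, 0.0, 317.296], [0.0, 589.9823, 233.259], [0.0, 0.0, 1.0]], 'k1': -0.0401, 'extrinsics': [[-0.7438, 0.4295, -0.5121, 1.3096], [0.6683, 0.4823, -0.5663, 0.8009], [0.0037, -0.7635, -0.6458, 1.0659], [0.0, 0.0, 0.0, 1.0]]}
top {'K': [[535.0281, 0.0, 311.6686], [0.0, 535.0281, 239.1969], [0.0, 0.0, 1.0]], 'k1': -0.0026, 'extrinsics': [[-0.0036, -0.9826, 0.1857, 0.2979], [-0.9999, 0.0012, -0.0135, -0.0485], [0.013, -0.1858, -0.9825, 1.3828], [0.0, 0.0, 0.0, 1.0]]}
wrist {'K': [[377.3964, 0.0, 320.4523], [0.0, 377.3964, 241.9271], [0.0, 0.0, 1.0]], 'k1': -0.0555, 'hand_eye': [[0.0, -0.964, -0.2659, 0.0674], [1.0, -0.0003, 0.0011, -0.0006], [-0.0011, -0.2659, 0.964, -0.1427], [0.0, 0.0, 0.0, 1.0]]}
```

View pics/scene0.png

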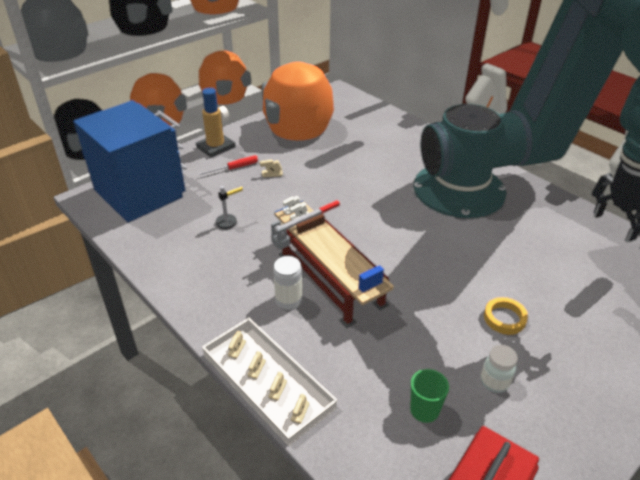

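View pics/top0.png

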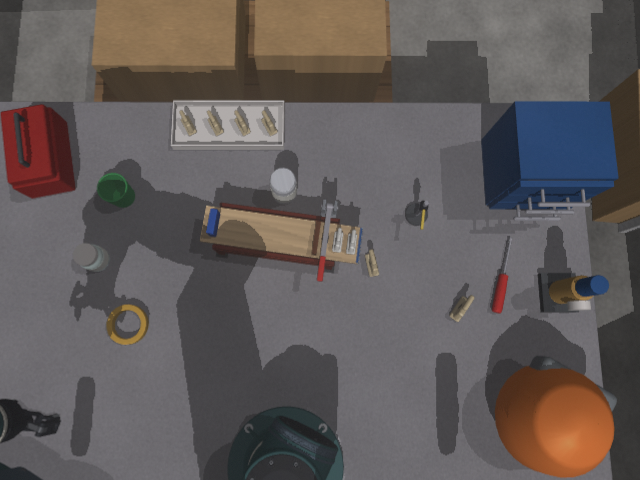

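The scene view shows the red lever handle at about (329,206), the blue grip at (371,278) and the pointer tip at (242,188). In the top view they are at (321,268), (212,222) and (423,227). Next I segment and triangulate them.

```bash
cat > h.py <<'E'
import cv2,numpy as np
from plant import bot
from scipy.spatial.transform import Rotation as R
def cam(n,s=None):
    m=bot.camera_model(n)
    if n=="wrist":
        T=np.eye(4);T[:3,:3]=R.from_rotvec(s["tcp_rot"]).as_matrix();T[:3,3]=s["position"];E=T@m["hand_eye"]
    else:E=np.array(m["extrinsics"])
    return np.array(m["K"]),m["k1"],E
def ray(c,uv):
    K,k,E=c
    d=cv2.undistortPoints(np.array([[uv]],float),K,np.array([k,0,0,0.]))[0,0]
    return E[:3,3],E[:3,:3]@np.array([d[0],d[1],1])
def plane(c,uv,z):
    o,d=ray(c,uv);return o+d*(z-o[2])/d[2]
def tri(c1,u1,c2,u2):
    o1,d1=ray(c1,u1);o2,d2=ray(c2,u2)
    A=np.c_[d1,-d2];t=np.linalg.lstsq(A,o2-o1,rcond=None)[0]
    p,q=o1+d1*t[0],o2+d2*t[1];return (p+q)/2,np.linalg.norm(p-q)
def proj(c,p):
    K,k,E=c
    q=E[:3,:3].T@(np.array(p)-E[:3,3])
    return cv2.projectPoints(q[None],np.zeros(3),np.zeros(3),K,np.array([k,0,0,0.]))[0].ravel()
HS={"red":[(0,170,120),(6,255,255)],"blue":[(108,150,60),(125,255,255)],"yellow":[(18,140,120),(30,255,255)]}
def blobs(im,col,roi,amin=8):
    x0,y0,x1,y1=roi
    m=cv2.inRange(cv2.cvtColor(im,cv2.COLOR_BGR2HSV),*map(np.array,HS[col]))
    r=np.zeros_like(m);r[y0:y1,x0:x1]=m[y0:y1,x0:x1]
    n,l,st,ce=cv2.connectedComponentsWithStats(r)
    out=[]
    for i in range(1,n):
        if st[i,4]>=amin:
            ys,xs=np.where(l==i);rr=cv2.minAreaRect(np.c_[xs,ys].astype(np.float32))
            out.append((ce[i],st[i,4],cv2.boxPoints(rr)))
    return sorted(out,key=lambda b:-b[1])
E
python3 - <<'E'
from h import *
np.set_printoptions(precision=4,suppress=True)
S=cv2.imread("pics/scene0.png");T=cv2.imread("pics/top0.png");cs,ct=cam("scene"),cam("top")
for col,rs,rt in(("red",(305,190,350,225),(305,245,340,290)),("blue",(345,255,400,300),(195,200,230,245)),("yellow",(215,175,255,205),(405,195,440,235)),("blue",(260,190,330,260),(340,215,375,270))):
    for nm,im,r in(("scene",S,rs),("top",T,rt)):
        for b in blobs(im,col,r)[:2]: print(col,nm,b[0],b[1],b[2].round().tolist())
    bs,bt=blobs(S,col,rs),blobs(T,col,rt)
    if bs and bt: print(col,"tri",tri(cs,bs[0][0],ct,bt[0][0]))
big=np.hstack([cv2.resize(S[150:310,200:400],(400*1,320)),cv2.resize(T[170:300,190:440],(400,208+112))])
cv2.imwrite("pics/z1.png",np.vstack([cv2.resize(S[165:245,200:350],(600,320),interpolation=2),cv2.resize(T[190:285,290:440],(600,380),interpolation=2)])[:600])
E
```

```text
red scene [329.7455 205.9455] 55 [[321.0, 208.0], [337.0, 201.0], [338.0, 204.0], [323.0, 211.0]]
blue scene [370.5836 277.9008] 353 [[355.0, 277.0], [380.0, 265.0], [387.0, 278.0], [362.0, 291.0]]
blue top [211.5302 221.1611] 149 [[206.0, 232.0], [210.0, 209.0], [217.0, 210.0], [212.0, 233.0]]
blue tri (array([0.5796, 0.1743, 0.1269]), np.float64(4.238714231860552e-05))
yellow scene [233.5    191.3125] 16 [[228.0, 193.0], [240.0, 189.0], [240.0, 190.0], [228.0, 194.0]]
yellow top [422.3143 219.    ] 35 [[421.0, 228.0], [422.0, 210.0], [424.0, 210.0], [422.0, 228.0]]
yellow tri (array([ 0.5923, -0.3406,  0.0941]), np.float64(0.0006469566929940522))
```

View pics/z1.png

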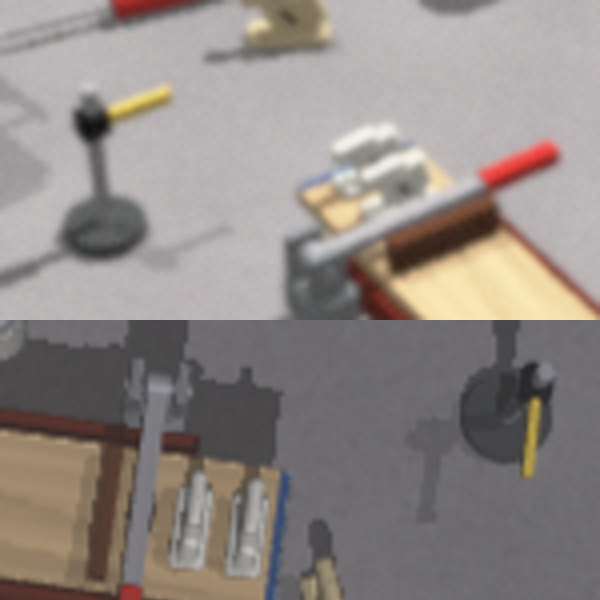

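The crops put the pointer tip at scene (242.5,188) and top (422.2,228.8). The handle runs from scene (321,210) to (339,203), and the blue stripe is at the right end of the board in the top view. Next I work out the stand's axes and key points.

```bash
python3 - <<'E'
from h import *
import h
np.set_printoptions(precision=4,suppress=True)
S=cv2.imread("pics/scene0.png");T=cv2.imread("pics/top0.png");cs,ct=cam("scene"),cam("top")
tip=tri(cs,(242.2,188.3),ct,(422.2,228.6));print("pointer",tip, plane(ct,(422.2,228.6),.102),plane(cs,(242.2,188.3),.102))
h.HS["red"]=[(0,150,90),(5,255,255)]
def handle(im,roi):
    hsv=cv2.cvtColor(im,cv2.COLOR_BGR2HSV).astype(int);x0,y0,x1,y1=roi
    m=((hsv[...,0]<6)|(hsv[...,0]>174))&(hsv[...,1]>165)&(hsv[...,2]>130)
    ys,xs=np.where(m[y0:y1,x0:x1]);p=np.c_[xs+x0,ys+y0].astype(np.float32)
    vx,vy,cx,cy=cv2.fitLine(p,cv2.DIST_L2,0,.01,.01).ravel();c=np.array([cx,cy]);v=np.array([vx,vy])
    t=(p-c)@v;return c+v*(t.min()-.5),c+v*(t.max()+.5),len(p)
hs=handle(S,(305,190,350,225));ht=handle(T,(305,245,340,290));print("handle",hs,ht)
a=sorted(hs[:2],key=lambda q:q[0]);b=sorted(ht[:2],key=lambda q:q[1])
Pi,Po=tri(cs,a[0],ct,b[0]),tri(cs,a[1],ct,b[1]);print("inner",Pi,"outer",Po)
d=Po[0]-Pi[0];print("len",np.linalg.norm(d),"elev",np.arcsin(d[2]/np.linalg.norm(d)),"yaw from lever (-x)",np.arctan2(-d[1],-d[0]))
h.HS["blue"]=[(100,110,30),(130,255,255)]
for r,z in(((195,200,230,245),.147),((340,215,375,270),.102)):
    for bl in blobs(T,"blue",r)[:1]:
        bx=bl[2];print("blue",z,bl[1]);W=np.array([plane(ct,q,z) for q in bx]);print(W)
        e=[W[(i+1)%4]-W[i] for i in range(4)];l=max(e,key=np.linalg.norm);l=l*np.sign(l[0]);print(" ctr",W.mean(0),"long",np.linalg.norm(l),"yaw",np.arctan2(l[1],l[0]))
# wood board mask in top
hsv=cv2.cvtColor(T,cv2.COLOR_BGR2HSV)
m=cv2.inRange(hsv,(8,60,60),(28,170,255));r=np.zeros_like(m);r[195:275,195:365]=m[195:275,195:365]
cn=max(cv2.findContours(r,0,1)[0],key=cv2.contourArea)
bx=cv2.boxPoints(cv2.minAreaRect(cn));W=np.array([plane(ct,q,.102) for q in bx]);print("wood",bx,"\n",W)
for i in range(4):
    l=W[(i+1)%4]-W[i];print(np.linalg.norm(l),np.arctan2(l[1],l[0]))
E
```

```text
pointer (array([ 0.5666, -0.3379,  0.0942]), np.float64(0.003141695050682233)) [ 0.5661 -0.3373  0.102 ] [ 0.5719 -0.3271  0.102 ]
handle (array([321.7299, 209.6149], dtype=float32), array([337.7135, 202.3624], dtype=float32), 58) (array([319.2497, 279.7006], dtype=float32), array([322.8904, 256.3212], dtype=float32), 69)
inner (array([ 0.4924, -0.0903,  0.1242]), np.float64(0.005622067010055897)) outer (array([ 0.4384, -0.0832,  0.1239]), np.float64(0.0003803796245881583))
len 0.054479651834505455 elev -0.004267623049989136 yaw from lever (-x) -0.12989936391227916
blue 0.147 223
[[0.5464 0.1843 0.147 ]
 [0.6073 0.1744 0.147 ]
 [0.6025 0.151  0.147 ]
 [0.5417 0.1611 0.147 ]]
 ctr [0.5745 0.1677 0.147 ] long 0.06171959433906279 yaw -0.16103858432511914
blue 0.102 20
[[ 0.5208 -0.1791  0.102 ]
 [ 0.5654 -0.1863  0.102 ]
 [ 0.565  -0.1887  0.102 ]
 [ 0.5205 -0.1815  0.102 ]]
 ctr [ 0.5429 -0.1839  0.102 ] long 0.04509319069329964 yaw -0.15940791370902616
wood [[199.4352 242.0945]
 [204.6581 204.2287]
 [324.2112 220.7188]
 [318.9883 258.5846]] 
 [[ 0.5332  0.2064  0.102 ]
 [ 0.6279  0.1969  0.102 ]
 [ 0.5861 -0.097   0.102 ]
 [ 0.4922 -0.0836  0.102 ]]
0.09518900560382966 -0.09974862979434605
0.2969127722961925 -1.7119732242141605
0.09482672195133471 2.9998385392814564
0.29291578348605046 1.430577468106006
```

Results:
- Stand yaw is about -0.14.
- The lever tip is near (0.458,-0.086,0.12).
- The grip is near (0.577,0.168).

I add a helper that computes shifts, then move over the lever handle.

```bash
cat >> h.py <<'E'
def go(target,yaw=-0.14):
    "print the shift/turn fractions to bring TCP to target, tool down, tool y along the stand's y"
    s=bot.sense();Rm=R.from_rotvec(s["tcp_rot"])
    sh=Rm.inv().apply(np.array(target)-s["position"])/.5
    y=np.array([-np.sin(yaw),np.cos(yaw),0]);z=np.array([0,0,-1.]);x=np.cross(y,z)
    tr=(Rm.inv()*R.from_matrix(np.c_[x,y,z])).as_rotvec()/.5
    print("t",round(s["t"],2),"pos",s["position"].round(4) if hasattr(s["position"],'round') else s["position"],"shift",sh.round(4),"turn",tr.round(4))
E
python3 -m pendant '[[[-0.45,-0.45,-0.12],[0,0,-0.17],1],[[-0.45,-0.45,-0.12],[0,0,-0.34],1],[[-0.45,-0.45,-0.12],[0,0,-0.34],1],[[-0.45,-0.45,-0.12],[0,0,-0.34],1],[[-0.45,-0.45,-0.12],[0,0,-0.34],1],[[-0.45,-0.45,-0.12],[0,0,-0.34],1],[[-0.45,-0.45,-0.12],[0,0,-0.34],1],[[-0.45,-0.45,-0.12],[0,0,-0.34],1],[[-0.45,-0.45,-0.12],[0,0,-0.34],1],[[-0.45,-0.45,-0.12],[0,0,-0.34],1]]'
python3 -c "
from h import *
go([.458,-.086,.29])"
```

```text
t: 0.98
position: [0.306, 0.2166, 0.2914]
tcp_rot: [0.222, 3.133, 0.0]
contact_force: [-0.3, 0.4, 0.8]
finger_gap: 0.0855
finger_force: 0.0
t 0.98 pos [0.306  0.2166 0.2914] shift [-0.3864 -0.5561  0.0029] turn [ 0.0005  0.0007 -0.0035]
```

```bash
python3 -m pendant '[[[-0.386,-0.556,0],[0,0,0],1],[[-0.386,-0.556,0],[0,0,0],1],[[-0.386,-0.556,0],[0,0,0],1],[[-0.386,-0.556,0],[0,0,0],1],[[-0.386,-0.556,0],[0,0,0],1],[[-0.386,-0.556,0],[0,0,0],1],[[-0.386,-0.556,0],[0,0,0],1],[[-0.386,-0.556,0],[0,0,0],1],[[-0.386,-0.556,0],[0,0,0],1],[[-0.386,-0.556,0],[0,0,0],1]]'
python3 - <<'E'
from h import *
s=bot.sense();im=bot.grab_frame("wrist");cv2.imwrite("pics/w1.png",im);np.save("w1.npy",np.r_[s["position"],s["tcp_rot"]])
c=cam("wrist",s)
print("expect tip",proj(c,[.458,-.086,.122]),"pointer",proj(c,[.567,-.337,.102]),"end",proj(c,[.543,-.184,.102]))
go([.458,-.086,.29])
E
```

```text
t: 1.82
position: [0.4593, -0.085, 0.2902]
tcp_rot: [-0.218, -3.132, -0.001]
contact_force: [-0.2, 0.5, 0.0]
finger_gap: 0.0852
finger_force: 0.0
expect tip [319.21790426 219.92964193] pointer [ 90.23111606 353.85060555] end [231.02657332 315.00584974]
t 1.87 pos [ 0.4585 -0.0836  0.2905] shift [ 0.0004 -0.0048  0.001 ] turn [ 0.0013 -0.0032  0.0037]
```

View pics/w1.png

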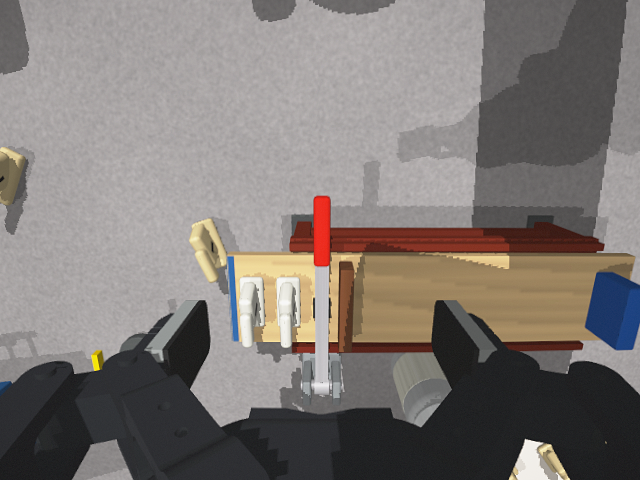

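The wrist view shows the handle from (322,197) to (322,265), aligned with tool x, the stripe at about (233,298) and the pointer tip at (97,351). I descend partway and take a second view for the heights.

```bash
python3 -m pendant '[[[0,0,0.1],[0,0,0],1],[[0,0,0.2],[0,0,0],1],[[0,0,0.2],[0,0,0],1],[[0,0,0.2],[0,0,0],1],[[0,0,0.2],[0,0,0],1]]'
python3 - <<'E'
from h import *
np.set_printoptions(precision=4,suppress=True)
def ends(im,H):
    hsv=cv2.cvtColor(im,cv2.COLOR_BGR2HSV).astype(int)
    m=(((hsv[...,0]<4)|(hsv[...,0]>176))&(hsv[...,1]>200)&(hsv[...,2]>180)).astype(np.uint8)
    n,l,st,ce=cv2.connectedComponentsWithStats(m);i=1+st[1:,4].argmax();x,y,w,h_,a=st[i]
    ys,xs=np.where(l==i)
    return (xs[ys<y+6].mean(),y-.5),(xs[ys>y+h_-6].mean(),y+h_-.5),w
v=np.load("w1.npy");c1=cam("wrist",{"position":v[:3],"tcp_rot":v[3:]})
s=bot.sense();im=bot.grab_frame("wrist");cv2.imwrite("pics/w2.png",im);np.save("w2.npy",np.r_[s["position"],s["tcp_rot"]]);c2=cam("wrist",s)
e1,e2=ends(cv2.imread("pics/w1.png"),0),ends(im,0);print(e1,e2)
o=tri(c1,e1[0],c2,e2[0]);i=tri(c1,e1[1],c2,e2[1]);print("outer",o,"inner",i)
d=o[0]-i[0];print("len",np.linalg.norm(d),"elev",np.arcsin(d[2]/np.linalg.norm(d)),"yaw",np.arctan2(-d[1],-d[0]))
ct=cam("top")
for nm,c,e in(("w1",c1,e1),("w2",c2,e2)):print(nm,"at z.125",plane(c,e[0],.125),plane(c,e[1],.125))
go([.458,-.086,.20])
E
```

```text
t: 2.28
position: [0.4578, -0.0824, 0.1917]
tcp_rot: [-0.213, -3.134, -0.001]
contact_force: [-0.5, -0.1, 0.3]
finger_gap: 0.0852
finger_force: 0.0
((np.float64(321.33720930232556), np.float64(195.5)), (np.float64(321.1830985915493), np.float64(265.5)), np.int32(16)) ((np.float64(317.56637168141594), np.float64(224.5)), (np.float64(317.2), np.float64(322.5)), np.int32(23))
outer (array([ 0.4367, -0.0814,  0.1296]), np.float64(0.00020611259225111823)) inner (array([ 0.4946, -0.0896,  0.1327]), np.float64(0.0002135831590581082))
len 0.05859777259560738 elev -0.05377029801889614 yaw -0.14113006643113613
w1 at z.125 [ 0.4374 -0.0813  0.125 ] [ 0.4973 -0.0898  0.125 ]
w2 at z.125 [ 0.4377 -0.0816  0.125 ] [ 0.4986 -0.0903  0.125 ]
t 2.33 pos [ 0.4585 -0.083   0.1926] shift [ 0.0002 -0.0061 -0.0148] turn [-0.0002  0.0021  0.0079]
```

The handle tip is at (0.457,-0.084,0.123), yaw is -0.141, and the implied hinge and marker offsets agree with the text. I descend and close on the handle.

```bash
python3 -m pendant '[[[0,-0.002,0.08],[0,0,0],1],[[0,-0.002,0.14],[0,0,0],1],[[0,-0.002,0.177],[0,0,0],1],[[0,-0.002,0.177],[0,0,0],1],[[0,-0.002,0.177],[0,0,0],-1],[[0,-0.002,0.177],[0,0,0],-1],[[0,-0.002,0.177],[0,0,0],-1],[[0,-0.002,0.177],[0,0,0],-1],[[0,-0.002,0.177],[0,0,0],-1],[[0,-0.002,0.177],[0,0,0],-1]]' 20
```

```text
t: 3.17
position: [0.4585, -0.0848, 0.1033]
tcp_rot: [0.216, 3.133, 0.002]
contact_force: [7.3, 22.0, -0.4]
finger_gap: 0.0136
finger_force: 25.2
```

Gripped, gap 13.6 mm. There is a side force along +y, so I ease that way while lifting along the arc.

```bash
python3 -m pendant '[[[0,0.003,0],[0,0,0],-1],[[-0.004,0.003,-0.039],[0,0,0],-1],[[-0.015,0.003,-0.088],[0,0,0],-1],[[-0.033,0.003,-0.134],[0,0,0],-1],[[-0.058,0.003,-0.176],[0,0,0],-1]]' 20
python3 -m pendant '[[[-0.031,0,-0.039],[0,0,0],-1],[[-0.067,0,-0.073],[0,0,0],-1],[[-0.108,0,-0.100],[0,0,0],-1],[[-0.153,0,-0.122],[0,0,0],-1],[[-0.178,0,-0.130],[0,0,0],-1],[[-0.178,0,-0.130],[0,0,0],-1]]' 20
```

```text
t: 3.58
position: [0.4867, -0.088, 0.1922]
tcp_rot: [-0.217, -3.134, 0.002]
contact_force: [3.3, -5.4, -6.6]
finger_gap: 0.0135
finger_force: 25.5
t: 4.08
position: [0.5773, -0.1008, 0.2571]
tcp_rot: [0.217, 3.132, -0.003]
contact_force: [-2.0, -3.3, 13.5]
finger_gap: 0.0139
finger_force: 31.3
```

Geometry gives a lever angle of about 1.3. I open, retreat upwards and move over the blue grip.

```bash
python3 -m pendant '[[[0,0,0],[0,0,0],1],[[0,0,0],[0,0,0],1],[[0,0,0],[0,0,0],1],[[0,0,0],[0,0,0],1],[[0,0,-0.06],[0,0,0],1],[[0,0,-0.13],[0,0,0],1],[[0,0,-0.13],[0,0,0],1],[[0,0,-0.13],[0,0,0],1]]'
python3 - <<'E'
from h import *
cv2.imwrite("pics/s2.png",bot.grab_frame("scene")[140:340,180:440]);go([.579,.1745,.27])
E
```

```text
t: 4.75
position: [0.5758, -0.1, 0.3223]
tcp_rot: [0.216, 3.131, -0.001]
contact_force: [0.6, -0.1, -1.1]
finger_gap: 0.0854
finger_force: 0.0
t 4.8 pos [ 0.5754 -0.0999  0.321 ] shift [0.0683 0.5446 0.1018] turn [-0.0003  0.0017  0.0044]
```

View pics/s2.png

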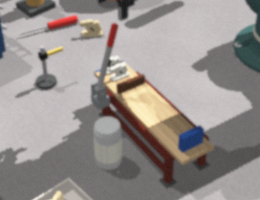

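The picture shows the lever raised and the board unmoved. I move over the grip and look from there.

```bash
python3 -m pendant '[[[0.068,0.545,0],[0,0,0],1],[[0.068,0.545,0],[0,0,0],1],[[0.068,0.545,0.0],[0,0,0],1],[[0.068,0.545,0.1],[0,0,0],1],[[0.068,0.545,0.1],[0,0,0],1],[[0.068,0.545,0.1],[0,0,0],1],[[0.068,0.545,0.1],[0,0,0],1],[[0.068,0.545,0.1],[0,0,0],1],[[0.068,0.545,0.1],[0,0,0],1],[[0.068,0.545,0.1],[0,0,0],1]]'
python3 - <<'E'
from h import *
s=bot.sense();im=bot.grab_frame("wrist");cv2.imwrite("pics/w3.png",im);np.save("w3.npy",np.r_[s["position"],s["tcp_rot"]])
print(proj(cam("wrist",s),[.579,.1745,.147]));go([.579,.1745,.27])
E
```

```text
t: 5.63
position: [0.5787, 0.1744, 0.2702]
tcp_rot: [-0.216, -3.133, 0.001]
contact_force: [-0.3, -0.4, -0.2]
finger_gap: 0.0854
finger_force: 0.0
[321.05142592 234.67765592]
t 5.68 pos [0.5789 0.174  0.2706] shift [-0.      0.0011  0.0012] turn [-0.0006 -0.0008  0.0032]
```

View pics/w3.png

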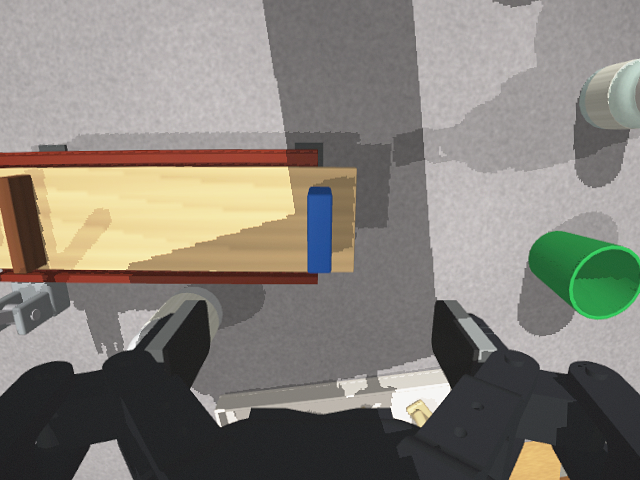

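The grip's top face is centred at about (320,233), as predicted. I descend halfway and check its height from a second view.

```bash
python3 -m pendant '[[[0,0,0.08],[0,0,0],1],[[0,0,0.14],[0,0,0],1],[[0,0,0.14],[0,0,0],1],[[0,0,0.14],[0,0,0],1]]'
python3 - <<'E'
from h import *
np.set_printoptions(precision=4,suppress=True)
def edge(im):
    m=cv2.inRange(cv2.cvtColor(im,cv2.COLOR_BGR2HSV),(105,150,60),(125,255,255));m[330:]=0
    n,l,st,ce=cv2.connectedComponentsWithStats(m);i=1+st[1:,4].argmax();x,y,w,h_,a=st[i];print(st[i])
    far=y+h_;ys,xs=np.where((l==i)&(np.mgrid[:480,:640][0]>far-8)&(np.mgrid[:480,:640][0]<=far-3))
    return (xs.mean(),far-.5)
v=np.load("w3.npy");c1=cam("wrist",{"position":v[:3],"tcp_rot":v[3:]})
s=bot.sense();im=bot.grab_frame("wrist");cv2.imwrite("pics/w4.png",im);c2=cam("wrist",s)
a,b=edge(cv2.imread("pics/w3.png")),edge(im);print(a,b,tri(c1,a,c2,b));go([.579,.1745,.109])
ct,cs=cam("top"),cam("scene")
print("far-edge middle expected",np.array([.579,.1745])+.03*np.array([.990,-.1405]))
E
```

```text
t: 6.02
position: [0.5785, 0.1736, 0.2008]
tcp_rot: [-0.218, -3.132, 0.001]
contact_force: [0.4, -0.4, 0.5]
finger_gap: 0.085
finger_force: 0.0
[ 308  187   24   86 2007]
[ 305  201   32  114 3553]
(np.float64(319.0), np.float64(272.5)) (np.float64(320.0974025974026), np.float64(314.5)) (array([0.6073, 0.169 , 0.1481]), np.float64(7.551751184870657e-05))
t 6.07 pos [0.5794 0.1739 0.2023] shift [0.0011 0.001  0.1866] turn [0.0004 0.0015 0.002 ]
far-edge middle expected [0.6087 0.1703]
```

The grip's top measures z=0.148 (expected 0.147) and its centre is about (0.578,0.173). I descend and grip.

```bash
python3 -m pendant '[[[0,0.001,0.08],[0,0,0],1],[[0,0.001,0.15],[0,0,0],1],[[0,0.001,0.184],[0,0,0],1],[[0,0.001,0.184],[0,0,0],1],[[0,0.001,0.184],[0,0,0],-1],[[0,0.001,0.184],[0,0,0],-1],[[0,0.001,0.184],[0,0,0],-1],[[0,0.001,0.184],[0,0,0],-1],[[0,0.001,0.184],[0,0,0],-1],[[0,0.001,0.184],[0,0,0],-1]]' 60
python3 - <<'E'
from h import *
np.set_printoptions(precision=4,suppress=True)
s=bot.sense();T=bot.grab_frame("top");S=bot.grab_frame("scene");ct,cs=cam("top"),cam("scene")
cv2.imwrite("pics/t5.png",T);cv2.imwrite("pics/s5.png",S)
print(s["position"],s["contact_force"],s["ft_torque"])
# stripe end vs marker in the stand frame
y=np.array([np.sin(.141),np.cos(.141)]);O=np.array([.5577,.023])
hsv=cv2.cvtColor(T,cv2.COLOR_BGR2HSV)
m=cv2.inRange(hsv,(100,90,30),(130,255,255));ys,xs=np.where(m[225:270,345:372]>0);print(len(xs))
W=np.array([plane(ct,(a+345,b+225),.102)[:2] for a,b in zip(xs,ys)]);print("stripe y range",((W-O)@y).min(),((W-O)@y).max(),((W-O)@y).mean())
m=cv2.inRange(hsv,(18,120,90),(32,255,255));ys,xs=np.where(m[205:235,410:435]>0)
W=np.array([plane(ct,(a+410,b+205),.105)[:2] for a,b in zip(xs,ys)]);print("pointer y mean",((W-O)@y).mean(),len(xs))
E
```

```text
t: 6.9
position: [0.5795, 0.1751, 0.1098]
tcp_rot: [0.217, 3.133, -0.0]
contact_force: [-1.6, -2.6, 5.2]
finger_gap: 0.0173
finger_force: 59.2
[0.5795 0.1751 0.1098] [-1.5521 -2.5656  5.1761] [-0.5617  0.5578 -0.209 ]
42
stripe y range -0.20619915258663807 -0.20317563508430284 -0.20471037528003033
pointer y mean -0.35294740231986355 50
```

Gripped. Before sliding I take a closer estimate of the gap from the stored wrist pictures.

```bash
python3 - <<'E'
from h import *
np.set_printoptions(precision=4,suppress=True)
y=np.array([np.sin(.141),np.cos(.141)]);x=np.array([np.cos(.141),-np.sin(.141)]);O=np.array([.5577,.023])
im=cv2.imread("pics/w1.png");v=np.load("w1.npy");c=cam("wrist",{"position":v[:3],"tcp_rot":v[3:]})
hsv=cv2.cvtColor(im,cv2.COLOR_BGR2HSV)
m=cv2.inRange(hsv,(105,120,60),(125,255,255));ys,xs=np.where(m[250:345,220:245]>0);xs+=220;ys+=250
W=np.array([plane(c,(a,b),.102)[:2]-O for a,b in zip(xs,ys)]);
e=[(W[ys==r]@y).min() for r in np.unique(ys)];print("stripe outer y",np.median(e),"x",(W@x).min(),(W@x).max(),len(xs))
m=cv2.inRange(hsv,(20,150,120),(32,255,255));ys,xs=np.where(m[340:380,80:115]>0);xs+=80;ys+=340
print(xs.min(),xs.max(),ys.min(),ys.max())
W=np.array([plane(c,(a,b),.105)[:2]-O for a,b in zip(xs,ys)]);Wy=W@y
print("pointer y",Wy.min(),Wy.max(),"x min",(W@x).min())
E
python3 -m pendant '[[[0,-0.01,0],[0,0,0],-1],[[0,-0.035,0],[0,0,0],-1],[[0,-0.07,0],[0,0,0],-1],[[0,-0.105,0],[0,0,0],-1],[[0,-0.14,0],[0,0,0],-1],[[0,-0.17,0],[0,0,0],-1],[[0,-0.2,0],[0,0,0],-1],[[0,-0.22,0],[0,0,0],-1],[[0,-0.23,0],[0,0,0],-1],[[0,-0.23,0],[0,0,0],-1]]' 100
python3 - <<'E'
from h import *
np.set_printoptions(precision=4,suppress=True)
s=bot.sense();T=bot.grab_frame("top");S=bot.grab_frame("scene")
cv2.imwrite("pics/t6.png",T);cv2.imwrite("pics/s6.png",S)
print(s["position"],s["contact_force"],s["ft_torque"])
cv2.imwrite("pics/z6.png",np.vstack([cv2.resize(S[145:220,190:340],(600,300),interpolation=2),cv2.resize(T[190:265,310:460],(600,300),interpolation=2)]))
E
```

```text
stripe outer y -0.20606756388643793 x -0.04420728778068318 0.04164577443289688 425
92 103 350 370
pointer y -0.3524622683560922 -0.34096107212892074 x min 0.0532234444217427
t: 7.83
position: [0.5639, 0.0604, 0.1099]
tcp_rot: [0.218, 3.132, -0.0]
contact_force: [-0.5, -4.1, 9.1]
finger_gap: 0.0171
finger_force: 98.4
[0.5639 0.0604 0.1099] [-0.4754 -4.1439  9.0835] [-0.8469  0.2557  0.0692]
```

View pics/z6.png

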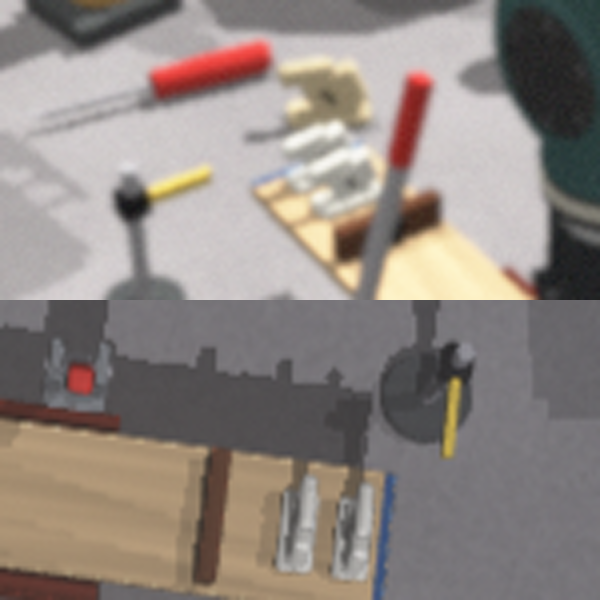

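The picture shows the lever up, the board flat, and its stripe (top crop, x≈390) about 30 mm short of the pointer (x≈452). I move 24 mm further and re-measure with both side by side.

```bash
python3 -m pendant '[[[0,-0.01,0],[0,0,0],-1],[[0,-0.025,0],[0,0,0],-1],[[0,-0.04,0],[0,0,0],-1],[[0,-0.048,0],[0,0,0],-1],[[0,-0.048,0],[0,0,0],-1],[[0,-0.048,0],[0,0,0],-1]]' 100
cat > meas.py <<'E'
from h import *
import sys
np.set_printoptions(precision=4,suppress=True)
s=bot.sense();T=bot.grab_frame("top");S=bot.grab_frame("scene");ct,cs=cam("top"),cam("scene")
print(s["t"],s["position"],s["contact_force"])
y=np.array([np.sin(.141),np.cos(.141)]);x=np.array([np.cos(.141),-np.sin(.141)]);O=np.array([.5577,.023])
for nm,im,c in(("top",T,ct),("scene",S,cs)):
    pe=proj(c,np.r_[O-.33*y,.102]).astype(int);x0,y0=pe-45;x1,y1=pe+45
    hsv=cv2.cvtColor(im,cv2.COLOR_BGR2HSV)[y0:y1,x0:x1]
    for col,lo,hi in(("stripe",(100,60,30),(130,255,255)),("pointer",(18,120,90),(32,255,255))):
        ys,xs=np.where(cv2.inRange(hsv,lo,hi)>0)
        W=np.array([plane(c,(a+x0,b+y0),.102)[:2]-O for a,b in zip(xs,ys)]);X,Y=W@x,W@y
        k=(abs(X)<.048)&(abs(Y+.32)<.05) if col=="stripe" else (X>.05)&(X<.1)&(abs(Y+.35)<.03)
        X,Y=X[k],Y[k];print(nm,col,len(Y),"y %.4f..%.4f mean %.4f x %.3f..%.3f"%(Y.min(),Y.max(),Y.mean(),X.min(),X.max()))
cv2.imwrite(sys.argv[1],np.vstack([cv2.resize(S[165:215,200:300],(600,300),interpolation=2),cv2.resize(T[200:250,370:470],(600,300),interpolation=2)]))
E
python3 meas.py pics/z7.png
```

```text
t: 8.43
position: [0.5607, 0.0374, 0.1099]
tcp_rot: [0.216, 3.132, 0.0]
contact_force: [-0.1, -0.4, 7.5]
finger_gap: 0.017
finger_force: 98.6
8.4333 [0.5607 0.0374 0.1099] [-0.1221 -0.3685  7.5464]
top stripe 74 y -0.3470..-0.3411 mean -0.3437 x -0.043..0.041
top pointer 40 y -0.3566..-0.3505 mean -0.3535 x 0.060..0.099Traceback (most recent call last):
  File "meas.py", line 12, in <module>
    W=np.array([plane(c,(a+x0,b+y0),.102)[:2]-O for a,b in zip(xs,ys)]);X,Y=W@x,W@y
                                                                            ~^~
ValueError: matmul: Input operand 1 has a mismatch in its core dimension 0, with gufunc signature (n?,k),(k,m?)->(n?,m?) (size 2 is different from 0)
```

```bash
sed -i 's/^        W=np/        if not len(xs): print(nm,col,"none"); continue\n        W=np/; s/        X,Y=X\[k\],Y\[k\];print/        X,Y=X[k],Y[k]\n        if len(Y): print/' meas.py
python3 -m pendant '[[[0,-0.007,0],[0,0,0],-1],[[0,-0.014,0],[0,0,0],-1],[[0,-0.014,0],[0,0,0],-1],[[0,-0.014,0],[0,0,0],-1]]' 100
python3 meas.py pics/z7.png
```

```text
t: 8.87
position: [0.5598, 0.0309, 0.1099]
tcp_rot: [0.216, 3.132, 0.001]
contact_force: [0.9, 4.5, 8.2]
finger_gap: 0.0167
finger_force: 98.6
8.8667 [0.5598 0.0309 0.1099] [0.9066 4.5247 8.179 ]
top stripe 72 y -0.3531..-0.3476 mean -0.3501 x -0.043..0.042
top pointer 40 y -0.3566..-0.3505 mean -0.3535 x 0.060..0.099
scene stripe none
scene pointer 26 y -0.3506..-0.3414 mean -0.3460 x 0.065..0.100
```

View pics/z7.png

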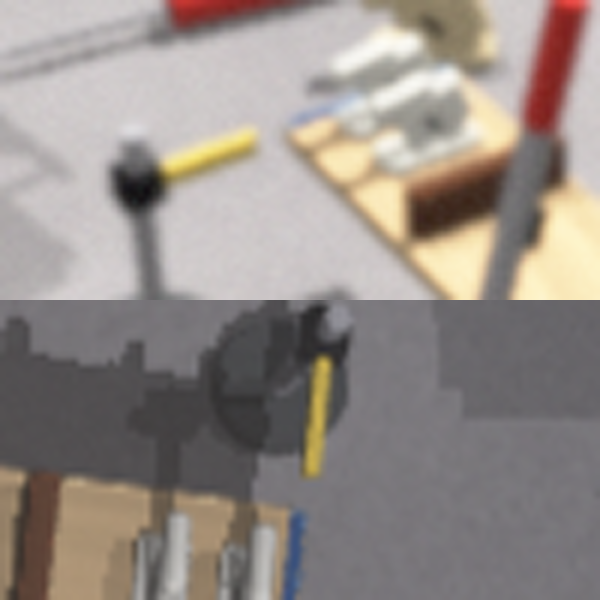

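In both views the pointer's centreline extends onto the blue outer edge. The gap is 1–2 mm at top-crop (305,510) and none is visible at scene-crop (290,127). The lever is up and the board is flat and held, so I hand in.

```bash
python3 -c "
from plant import bot
s=bot.sense();print(s['t'],s['finger_force'],s['contact_force']);print(bot.hand_in())"
```

```text
8.9667 98.56958985328674 [0.016597   2.81332252 7.39603052]
the job is handed in; nothing more can be done
None
```

I raised the lever to about 1.3 rad and slid the board until its blue end was within about 2 mm of the pointer in the camera views; I handed in at 9.0 s with the board still gripped and flat on the stand, and the hand-in returned no verdict.

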